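# Pull-test a glued dowel with the spring gauge

## Robot

A 7-joint arm with a two-finger parallel gripper is mounted at the origin on the work surface. World frame = base frame: x ahead of the robot, y to its left, z up, the work surface at z = 0. Lengths are in m, angles in rad, forces in N, time in s.
With the tool pointing down it reaches from about 0.425 to 0.875 m from the base axis. Payload 4.7 kg.
Tool frame: the origin (TCP) lies between the finger pads; the fingertips stand 19 mm ahead of it and the grasp point (between the pads) is the TCP; z points along the fingers, y is the direction in which the jaws open and shut (so a half turn about z gives the same grasp; the last joint's range is limited). The gripper opens to 87 mm and grips with 3 to 60 N. Pads are 19 mm wide; open, the fingers measure 117 mm over their backs; the gripper's body (75 mm by 190 mm) begins 51 mm behind the grasp point.
Start: joints at [1.269, 0.321, -0.07, 1.45, 0.023, 1.371, -0.057], TCP at [0.202, -0.618, 0.242] pointing down, gripper open.
Joint ranges: [-2.86, 2.86], [-0.3, 2.09], [-1.38, 1.24], [0.06, 2.45], [-1.56, 4.7], [0.09, 2.05], [-2.69, 2.69]. Speed limits (rad/s): [2.57, 2.57, 3.14, 3.14, 3.14, 3.14, 3.14].

## Interface

Orientations are given as a unit quaternion [x, y, z, w].
In Python, from station import status, read_camera, job, spotter gives the robot as it stands. The module is installed in compiled form; this text tells all that it offers.
- The arm moves only by the tool send_rows, never from a script. Its argument "increments" is a list of rows, each an object with "delta_rot": the turn, a rotation vector about the tool's x, y, z in degrees, a list of three; "linear": the shift along the tool's x, y, z in mm, a list of three; "gripper": the closure, from -1 (fully open) to 1 (shut). A call has exactly 10 rows; each row is the pose to reach, as a shift and turn from the pose commanded when the call began, along the tool's axes at that moment; what a row does not reach only later rows make up. A row lasts 1/12 s, in which the tool goes at most 41.7 mm and 7.16 degrees, less where a joint would pass 70% of its speed; a pose out of reach is approached as far as the arm can. A call with a gripper value outside its range is refused whole. The fingers move at their own pace and stop on an object; the grip force is fixed at half the most. Time passes only in rows, so rows that repeat a pose let the fingers close, or fill a call up. It gives the time, the measured TCP pose, the force and the opening at its end, in the units of the state.
- status.observe(): the state, without advancing time (a new reading comes with each control period).
- read_camera(name): name is "side" or "top"; returns a dict with "image" (384x512x3 uint8, red, green, blue), "K" (3x3 intrinsics, pixels), "distortion" ([k1, k2, p1, p2, k3] as OpenCV has them; the pictures are not rectified), "T" (4x4, takes a point from camera to world coordinates). Camera axes: x right, y up, looking along -z (the intrinsics and any distortion apply to the point x, -y, -z); pixel columns grow to the right and rows downward; lengths in m; the calibration is good to about 2 mm. A picture is of the moment at which its call begins. There is no depth.
- job.finish_job(): hands the job in, once; it reports no verdict.
Trained networks look in a picture, given as the dict that the camera call returned (one of the last four; its "shot" number tells which), for a name from the list of things; names that differ only in an ending like _2 or _b are one class to them, and where a whole thing is asked for, a point or a joint stands for the part that bears it (a point fixed in the world has none). Each returns a list of dicts, best first, with "score" (0 to 1); they miss things now and then, are a little off and sometimes report something else, mostly with a low value. They report only what shows in the picture. A call takes as long as a camera call.
- spotter.outline_of(picture, query): "region" (384x512 bool, what is visible of it) and "position" ([row, column] in pixels, amid what is visible of it).
The state is a dict: "clock": time; "qpos": joint angles; "dq": joint speeds; "tau": joint torques, N m; "ee_pos": TCP position; "eef_rot": TCP orientation; "contact_force": force on the tool from outside, world axes, zero at the start; "ft_torque": the same for the moment, N m; "opening": opening from 0.0 (shut) to 1.0 (fully open).
Only numpy, scipy, OpenCV 4.12 (cv2) and the standard library are available. Lean on these libraries where they do the work, as an engineer would, in place of code of your own. Each camera call takes 0.05 s, during which the arm holds its last target. There are 200 camera calls.

## Task

The glued dowel in the wooden test box is due its pull test. Take the lid off the box and lay it gently on the bench, knob up and flat; then pull the spring gauge's blue-topped handle towards the box's near end (the one facing the robot) until its pointer stands level with the red marker, without pulling well past it, and keep it there for two seconds. Ease the handle all the way back to zero under control, not letting it snap back, then let go, and leave the glue, mallet, bin and offcut on the bench where they are.

Things in the scene. Friction and masses are not known exactly. Their poses are not given: they have to be found in the camera images.
- test_box: Open wooden box fixed to the bench, turned up to 0.45 rad; 290 long (x) x 150 wide (y) x 60 high, walls 10, inner floor 10 above the bench. Origin: centre of underside. -x end is its front (nearest the robot), +y the scale side. Inside at the +x end: sample block, then an aluminium gauge housing, front face at x = +32 mm, top 36 above the bench; the handle slides in front of it, else clear.
- lid: Loose plywood lid 294 (x) x 154 (y) x 10 mm, about 0.28 kg. Two battens under it (6 high, 16 wide, 120 long across, at x = +-112) drop loosely into the box. Origin: centre, level with the battens' undersides: 54 mm above the bench when on the box (as at the start, parallel to it), 0 when flat on the bench. z points up through the knob; plate top 16 mm above the origin.
- lid_knob (a point): Middle of the lid's round black knob (30 mm diameter, 28 mm high; on a neck 22 mm in diameter and 8 mm high). This point lies on the knob's axis 38 mm above the lid's origin; the knob's top is 52 mm above the origin.
- gauge (a joint): How far the gauge's slide is pulled out, m: 0 is home (zero); grows towards the box's front (its -x); stop at 0.095. A spring pulls it home with 2.4 N at zero plus 1.2 N per cm of pull (7.2 N at 40 mm, 10.8 N at 70 mm); it flies back if let go. Damping 10 N s/m, hardly any friction.
- handle (a point): Upright round handle of the gauge, light wood with a blue top, 24 mm diameter, from 14 to 50 mm above the bench, on a low steel slide (44 long x 30 wide, top 14 mm above the bench) with a flat tongue behind. This point: on its axis, 38 mm above the bench. At zero the axis is 15 mm in front (-x) of the box's origin, on its centre line. Under the lid at the start.
- pointer (a point): Tip of the slide's black pointer, 29 mm to the +y side of the handle's axis and level with it along the pull, 12.5 mm above the bench. It runs beside a white scale with a tick each 10 mm, the first at zero.
- mark: Red marker bar fixed across the white scale, 4 mm wide along the pull, 28 mm across, top 16.5 mm above the bench. Origin: centre of underside; axes parallel to the box's. The pull is right when the pointer's x in this frame is 0 (at 40 to 70 mm of pull, differs each time); negative is past the marker.
- glue: White glue bottle, 60 mm diameter, 150 high, stands on the bench. Origin: centre of its underside. Bystander.
- mallet: Round carver's mallet standing on its green head, wooden handle up, 88 mm widest diameter, 205 high. Origin: centre of its underside. Bystander.
- screw_bin: Blue open plastic bin 100 x 80 x 50 high. Origin: centre of its underside. Bystander.
- offcut: Light wood offcut 90 x 60 x 40 high with two holes. Origin: centre of its underside. Bystander.

How it is judged:
By the outcome, as a careful person would: the job done as asked, in the order asked, and still so for the second after the job is handed in, with the robot touching nothing.
It also fails if it takes over 61 s, if anything falls off the work surface, if the arm or the gripper's body presses on something with over 40 N, if the wrist force passes 120 N, or if a joint passes its speed limit or range.

## Working session

There is one attempt and no reset: what is moved stays moved. The work goes in short steps, Python scripts to look and compute and a tool call to move; the robot and the scene stay as the last step left them, time stands still between calls to the robot, and variables do not carry over. Pictures are saved under pics/ and viewed, about 8 in all and at most 12, crops included, and the job is handed in when it is done.

Besides the shell and the picture viewer there is one more tool, called after "Request:" as name(argument=value, ...), one argument or row to a line, values as JSON. send_rows: Moves the arm, as the interface text tells. Its arguments: {"type":"object","properties":{"increments":{"type":"array"}},"required":["increments"]}

```bash
mkdir -p pics; cat > h.py <<'E'
import numpy as np, cv2
from station import status, read_camera, job, spotter
from scipy.spatial.transform import Rotation as R
def ray(p,u,v):
    n=cv2.undistortPoints(np.array([[[u,v]]],float),np.array(p['K'],float),np.array(p['distortion'],float))[0,0]
    T=np.array(p['T']);d=T[:3,:3]@np.array([n[0],-n[1],-1]);return T[:3,3],d
def atz(p,u,v,z):
    o,d=ray(p,u,v);return o+d*(z-o[2])/d[2]
def proj(p,X):
    T=np.array(p['T']);c=(np.array(X,float).reshape(-1,3)-T[:3,3])@T[:3,:3]
    c=c*[1,-1,-1];return cv2.projectPoints(c.reshape(-1,1,3),np.zeros(3),np.zeros(3),np.array(p['K'],float),np.array(p['distortion'],float))[0][:,0]
def save(p,n,crop=None,s=1):
    im=p['image'][:,:,::-1]
    if crop: r0,r1,c0,c1=crop; im=im[r0:r1,c0:c1]
    cv2.imwrite('pics/'+n,cv2.resize(im,None,fx=s,fy=s,interpolation=cv2.INTER_CUBIC))
E
python3 - <<'E'
from h import *
print({k:np.round(v,3) for k,v in status.observe().items()})
a=read_camera('top');b=read_camera('side')
for p,n in((a,'top'),(b,'side')):
    print(n,np.round(p['T'],3).tolist())
    for q,z in(('lid',.07),('lid_knob',.092),('glue',.15),('mallet',.2),('screw_bin',.05),('offcut',.04)):
        for r in spotter.outline_of(p,q)[:2]:
            y,x=r['position'];print(q,round(r['score'],2),np.round([x,y]),np.round(atz(p,x,y,z),3))
            if q=='lid' : print(cv2.minAreaRect(np.argwhere(r['region'])[:,::-1].astype(np.float32)))
im=np.vstack([a['image'],b['image']]);cv2.imwrite('pics/a.png',cv2.resize(im[:,:,::-1],(400,600)))
save(a,'t.png',s=1.5)
save(b,'s.png',s=1.5)
E
```

```text
{'clock': np.float64(0.0), 'qpos': array([ 1.269,  0.322, -0.07 ,  1.452,  0.023,  1.371, -0.057]), 'dq': array([ 0.001, -0.   , -0.002, -0.   , -0.001,  0.   ,  0.001]), 'tau': array([ 0.0000e+00, -4.9129e+01, -4.0400e-01, -3.1253e+01, -6.4000e-02,
        4.4000e-02,  0.0000e+00]), 'ee_pos': array([ 0.202, -0.617,  0.24 ]), 'eef_rot': array([ 0.988,  0.157, -0.   , -0.001]), 'contact_force': array([ 0.055, -0.755, -0.683]), 'ft_torque': array([0.041, 0.024, 0.005]), 'opening': np.float64(0.999)}
top [[0.027, 0.993, -0.114, 0.393], [-0.999, 0.029, 0.02, 0.006], [0.023, 0.113, 0.993, 1.43], [0.0, 0.0, 0.0, 1.0]]
lid 0.72 [266. 193.] [ 0.549 -0.044  0.07 ]
((266.8658752441406, 190.29269409179688), (100.16140747070312, 53.55929946899414), 83.6598129272461)
glue 0.95 [ 98. 225.] [0.44  0.418 0.15 ]
mallet 0.57 [ 97. 160.] [0.612 0.415 0.2  ]
screw_bin 0.62 [394. 228.] [ 0.457 -0.432  0.05 ]
offcut 0.57 [390. 177.] [ 0.614 -0.422  0.04 ]
side [[-0.726, 0.497, -0.475, -0.106], [-0.688, -0.518, 0.509, 0.666], [0.007, 0.696, 0.718, 1.071], [0.0, 0.0, 0.0, 1.0]]
lid 0.68 [252. 204.] [ 0.557 -0.03   0.07 ]
((254.30001831054688, 202.89999389648438), (90.78435516357422, 38.013153076171875), 26.56505012512207)
lid_knob 0.7 [257. 206.] [ 0.523 -0.02   0.092]
glue 0.82 [156. 322.] [0.398 0.47  0.15 ]
mallet 0.85 [114. 279.] [0.54  0.482 0.2  ]
screw_bin 0.83 [344. 168.] [ 0.449 -0.415  0.05 ]
offcut 0.98 [310. 150.] [ 0.616 -0.422  0.04 ]
offcut 0.66 [157. 321.] [0.458 0.445 0.04 ]
```

View pics/t.png

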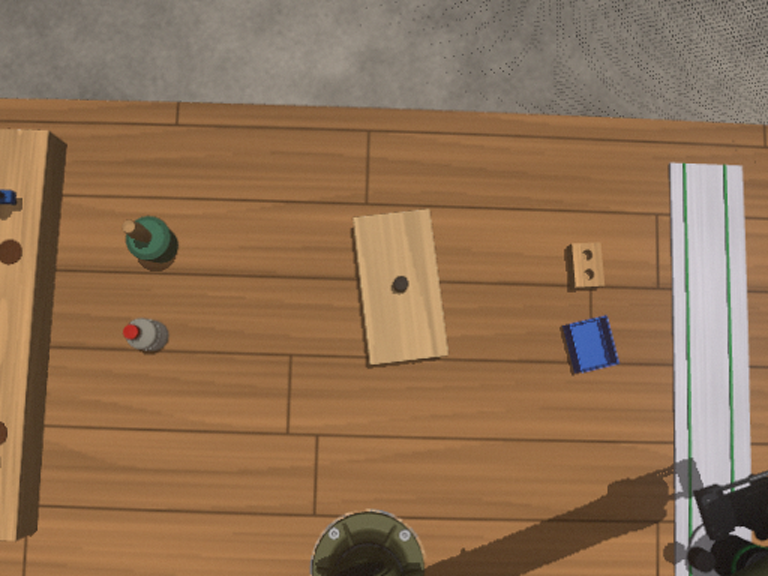

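View pics/s.png

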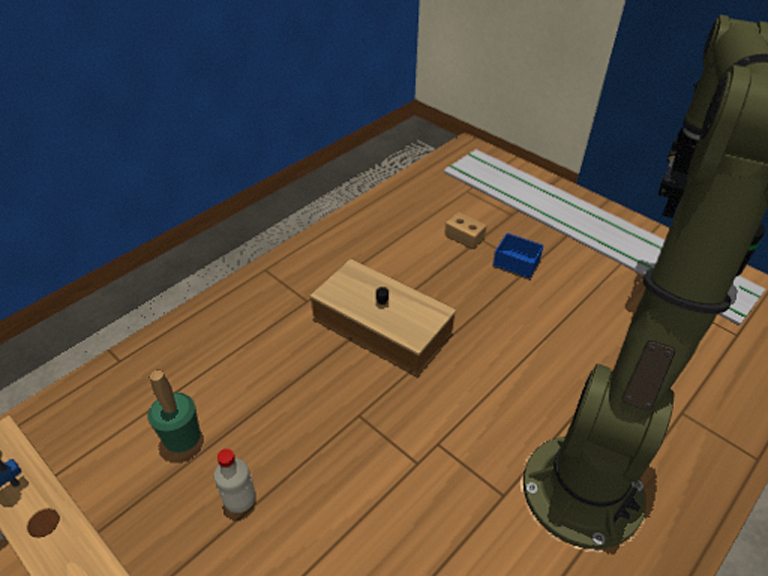

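The top view shows the lid with corners at about (353,217), (431,209), (448,355) and (370,364), and the knob at (400,284), all on the 1.5x picture. The bystanders are well clear. The gap between the box and the glue is free for the lid.

```bash
cat >> h.py <<'E'
def tool(Xw):
    s=status.observe();r=R.from_quat(s['eef_rot']);return r.inv().apply(np.array(Xw)-s['ee_pos'])*1000
def turn(yaw_y):  # turn about tool z (deg) bringing tool y axis to world azimuth yaw_y (mod 180)
    y=R.from_quat(status.observe()['eef_rot']).apply([0,1,0]);a=np.degrees(np.arctan2(y[1],y[0]))
    d=(np.degrees(yaw_y)-a+90)%180-90; return -d
E
python3 - <<'E'
from h import *
from scipy.optimize import least_squares
ps=[read_camera('top'),read_camera('side')]
pt=np.array([[353,217],[431,209],[448,355],[370,364],[400.5,283.5]])/1.5
ps2=np.array([[311,298],[350,261],[454,312],[418,351],[382,295]])/1.5
def f(x,full=False):
    c,s=np.cos(x[2]),np.sin(x[2])
    L=np.array([[.147,.077,.016],[.147,-.077,.016],[-.147,-.077,.016],[-.147,.077,.016],[0,0,.045]])
    W=np.c_[x[0]+c*L[:,0]-s*L[:,1],x[1]+s*L[:,0]+c*L[:,1],L[:,2]+.054]
    S=W[[0,1,2,3,4]]
    return W
print(np.round(proj(ps[1],f([.53,-.04,.1])*1),0).tolist())
def res(x):
    a=proj(ps[0],f(x))-pt; b=proj(ps[1],f(x))-ps2
    return np.r_[a.ravel(),b.ravel()]
for fn in (res,lambda x:res(x)[:10],lambda x:res(x)[10:]):
    r=least_squares(fn,[.53,-.04,.1]);print(np.round(r.x,4),np.round(r.fun,1))
r=least_squares(res,[.53,-.04,.1]);x=r.x
print('tool shift to knob z=.094 +',tool([x[0],x[1],.094]),'turn y->box x',turn(x[2]),'y->box y',turn(x[2]+np.pi/2))
E
```

```text
[[211.0, 200.0], [240.0, 176.0], [310.0, 213.0], [283.0, 242.0], [260.0, 200.0]]
[ 0.5579 -0.0451  0.1437] [-0.7 -0.1 -1.4 -0.4 -0.3  0.4 -0.8  0.6 -0.4  0.1 -1.  -2.1  0.5 -2.1
  1.8 -1.6  0.6  1.6  0.3 -1.4]
[ 0.5583 -0.0471  0.1393] [ 0.2 -0.4 -0.5 -0.5  0.2  0.4 -0.3  0.4  0.3  0. ]
[ 0.556  -0.0409  0.1526] [-1.7 -0.9 -0.3 -1.2  1.5 -1.   0.6  2.6 -0.2 -0.4]
tool shift to knob z=.094 + [ 516.38746043 -433.91202971  147.52551059] turn y->box x -80.13959109140691 y->box y 9.860408908593058
```

Request:
send_rows(
  increments=[
    {"delta_rot":[0,0,0],"linear":[25,-21,0],"gripper":-1},
    {"delta_rot":[0,0,1],"linear":[55,-46,0],"gripper":-1},
    {"delta_rot":[0,0,2],"linear":[85,-71,0],"gripper":-1},
    {"delta_rot":[0,0,3],"linear":[115,-97,0],"gripper":-1},
    {"delta_rot":[0,0,4],"linear":[145,-122,0],"gripper":-1},
    {"delta_rot":[0,0,5],"linear":[175,-147,0],"gripper":-1},
    {"delta_rot":[0,0,6],"linear":[205,-172,0],"gripper":-1},
    {"delta_rot":[0,0,7],"linear":[235,-197,0],"gripper":-1},
    {"delta_rot":[0,0,8],"linear":[265,-223,0],"gripper":-1},
    {"delta_rot":[0,0,10],"linear":[295,-248,0],"gripper":-1},
  ],
)

```text
clock: 1.63
ee_pos: [0.4059, -0.2887, 0.2419]
eef_rot: [0.998, 0.07, 0.0, 0.0]
contact_force: [0.1, -0.7, 0.7]
opening: 1.007
```

```bash
python3 - <<'E'
from h import *
print(tool([.558,-.046,.094]),turn(.141+np.pi/2),status.observe()['qpos'],status.observe()['clock'])
E
```

```text
[ 184.4571226  -219.14763268  147.78848645] -0.04127647033288895 [ 0.9062832   0.01091632 -0.3425598   1.80782981  0.00431332  1.32261597
 -0.86783046] 1.6333
```

Request:
send_rows(
  increments=[
    {"delta_rot":[0,0,0],"linear":[23,-27,0],"gripper":-1},
    {"delta_rot":[0,0,0],"linear":[46,-55,10],"gripper":-1},
    {"delta_rot":[0,0,0],"linear":[69,-82,25],"gripper":-1},
    {"delta_rot":[0,0,0],"linear":[92,-110,40],"gripper":-1},
    {"delta_rot":[0,0,0],"linear":[115,-137,55],"gripper":-1},
    {"delta_rot":[0,0,0],"linear":[138,-164,70],"gripper":-1},
    {"delta_rot":[0,0,0],"linear":[160,-191,80],"gripper":-1},
    {"delta_rot":[0,0,0],"linear":[178,-212,90],"gripper":-1},
    {"delta_rot":[0,0,0],"linear":[184,-219,90],"gripper":-1},
    {"delta_rot":[0,0,0],"linear":[184,-219,90],"gripper":-1},
  ],
)

```text
clock: 2.47
ee_pos: [0.5572, -0.0445, 0.1512]
eef_rot: [0.997, 0.073, -0.0, -0.001]
contact_force: [-1.3, 0.2, -0.9]
opening: 1.003
```

```bash
python3 - <<'E'
from h import *
p=read_camera('side');save(p,'k.png',(130,270,180,360),4)
for r in spotter.outline_of(p,'lid_knob')[:1]: print(r['score'],r['position'])
s=status.observe();r=R.from_quat(s['eef_rot'])
print(s['ee_pos'],proj(p,[s['ee_pos'],s['ee_pos']+r.apply([0,0,.019]),[.558,-.046,.092],[.558,-.046,.106]]))
print(tool([.558,-.046,.094]),turn(.141+np.pi/2))
E
```

```text
0.64 [204.8, 261.3]
[ 0.55643667 -0.04895337  0.15182974] [[256.22734121 183.27317681]
 [256.17899418 187.53309198]
 [255.10841829 196.63629368]
 [255.13893372 193.63532862]]
[ 1.97881956 -2.76491395 57.82633345] -0.012694958897782271
```

View pics/k.png

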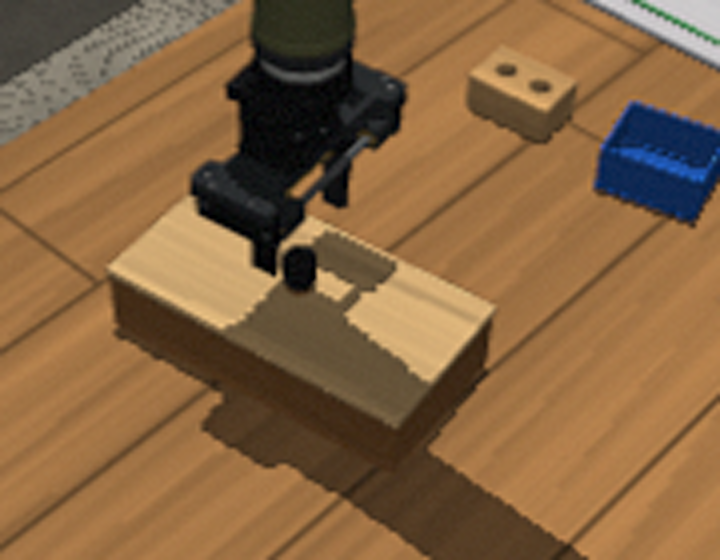

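The side view shows the knob at pixel (255,197), where my model predicts it (255.1,196.6). The fingers straddle it, so I'll go down and grip.

Request:
send_rows(
  increments=[
    {"delta_rot":[0,0,0],"linear":[0,0,12],"gripper":-1},
    {"delta_rot":[0,0,0],"linear":[0,0,26],"gripper":-1},
    {"delta_rot":[0,0,0],"linear":[0,0,38],"gripper":-1},
    {"delta_rot":[0,0,0],"linear":[0,0,48],"gripper":-1},
    {"delta_rot":[0,0,0],"linear":[0,0,56],"gripper":-1},
    {"delta_rot":[0,0,0],"linear":[0,0,56],"gripper":-0.5},
    {"delta_rot":[0,0,0],"linear":[0,0,56],"gripper":0},
    {"delta_rot":[0,0,0],"linear":[0,0,56],"gripper":0.5},
    {"delta_rot":[0,0,0],"linear":[0,0,56],"gripper":1},
    {"delta_rot":[0,0,0],"linear":[0,0,56],"gripper":1},
  ],
)

```text
clock: 3.4
ee_pos: [0.5571, -0.0478, 0.0962]
eef_rot: [0.998, 0.071, 0.001, 0.0]
contact_force: [-0.1, 0.9, 0.4]
opening: 0.707
```

Request:
send_rows(
  increments=[
    {"delta_rot":[0,0,0],"linear":[0,0,0],"gripper":1},
    {"delta_rot":[0,0,0],"linear":[0,0,0],"gripper":1},
    {"delta_rot":[0,0,0],"linear":[0,0,0],"gripper":1},
    {"delta_rot":[0,0,0],"linear":[0,0,-2],"gripper":1},
    {"delta_rot":[0,0,0],"linear":[0,0,-6],"gripper":1},
    {"delta_rot":[0,0,0],"linear":[0,0,-12],"gripper":1},
    {"delta_rot":[0,0,0],"linear":[0,0,-22],"gripper":1},
    {"delta_rot":[0,0,0],"linear":[0,0,-34],"gripper":1},
    {"delta_rot":[0,0,0],"linear":[0,0,-48],"gripper":1},
    {"delta_rot":[0,0,0],"linear":[0,0,-60],"gripper":1},
  ],
)

```text
clock: 4.23
ee_pos: [0.5569, -0.0478, 0.1574]
eef_rot: [0.998, 0.071, 0.001, 0.0]
contact_force: [0.3, 0.7, -3.3]
opening: 0.334
```

```bash
python3 - <<'E'
from h import *
p=read_camera('side');save(p,'l.png',(110,290,160,380),3)
print({k:np.round(v,3).tolist() for k,v in status.observe().items()})
print(tool([.53,.205,.16]))
E
```

```text
{'clock': 4.283, 'qpos': [0.556, 0.231, -0.586, 1.769, 0.139, 1.178, -1.5], 'dq': [-0.005, 0.013, -0.001, 0.005, 0.019, -0.071, -0.017], 'tau': [0.579, -33.08, -2.835, -25.684, -0.022, 0.18, 0.009], 'ee_pos': [0.558, -0.048, 0.16], 'eef_rot': [0.998, 0.071, 0.003, 0.001], 'contact_force': [1.032, -0.084, -0.925], 'ft_torque': [-0.007, -0.134, 0.032], 'opening': 0.334}
[   7.38927055 -254.29252567   -0.47534156]
```

View pics/l.png

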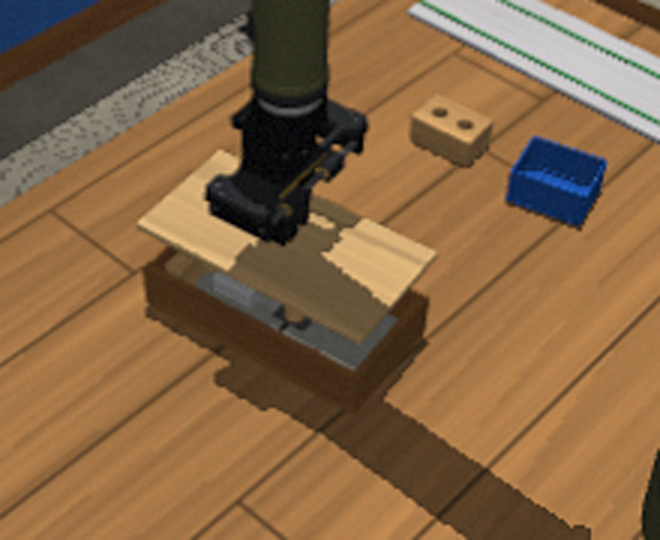

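The lid is up and level, and the gauge and handle are visible beneath it. Next I'll carry it to the left, to y of about 0.205.

Request:
send_rows(
  increments=[
    {"delta_rot":[0,0,0],"linear":[0,-6,0],"gripper":1},
    {"delta_rot":[0,0,0],"linear":[0,-20,0],"gripper":1},
    {"delta_rot":[0,0,0],"linear":[1,-42,0],"gripper":1},
    {"delta_rot":[0,0,0],"linear":[2,-70,0],"gripper":1},
    {"delta_rot":[0,0,0],"linear":[3,-100,0],"gripper":1},
    {"delta_rot":[0,0,0],"linear":[4,-130,0],"gripper":1},
    {"delta_rot":[0,0,0],"linear":[5,-160,0],"gripper":1},
    {"delta_rot":[0,0,0],"linear":[6,-190,0],"gripper":1},
    {"delta_rot":[0,0,0],"linear":[7,-215,0],"gripper":1},
    {"delta_rot":[0,0,0],"linear":[7,-235,0],"gripper":1},
  ],
)

```text
clock: 5.12
ee_pos: [0.5281, 0.1901, 0.1547]
eef_rot: [0.997, 0.073, -0.001, -0.001]
contact_force: [0.9, 1.3, -2.6]
opening: 0.338
```

Request:
send_rows(
  increments=[
    {"delta_rot":[0,0,0],"linear":[0,-10,0],"gripper":1},
    {"delta_rot":[0,0,0],"linear":[0,-17,5],"gripper":1},
    {"delta_rot":[0,0,0],"linear":[0,-20,15],"gripper":1},
    {"delta_rot":[0,0,0],"linear":[0,-20,30],"gripper":1},
    {"delta_rot":[0,0,0],"linear":[0,-20,45],"gripper":1},
    {"delta_rot":[0,0,0],"linear":[0,-20,60],"gripper":1},
    {"delta_rot":[0,0,0],"linear":[0,-20,75],"gripper":1},
    {"delta_rot":[0,0,0],"linear":[0,-20,88],"gripper":1},
    {"delta_rot":[0,0,0],"linear":[0,-20,96],"gripper":1},
    {"delta_rot":[0,0,0],"linear":[0,-20,100],"gripper":1},
  ],
)

```text
clock: 5.95
ee_pos: [0.5268, 0.2043, 0.0535]
eef_rot: [0.998, 0.07, -0.001, 0.001]
contact_force: [0.6, -0.1, -2.0]
opening: 0.338
```

```bash
python3 - <<'E'
from h import *
p=read_camera('side');save(p,'m.png',(150,330,100,320),3)
for i in range(4):
    s=status.observe();print(s['ee_pos'],s['contact_force'],s['ft_torque'],s['clock']);read_camera('side')
E
```

```text
[0.52680607 0.20457518 0.05363093] [-0.14544     0.59900515 -3.07089969] [ 0.03337197  0.00255777 -0.04338236] 6.0
[0.52724141 0.2050558  0.05466524] [ 0.15702311 -0.42354305 -3.33753479] [ 0.04744158  0.02604903 -0.03294825] 6.05
[0.52776299 0.20548227 0.05551494] [ 0.11687177  0.41069909 -2.99053072] [ 2.66352011e-02 -3.35208653e-02  3.44395142e-05] 6.1
[0.52814414 0.20575537 0.05606653] [-0.20190605  0.40657675 -2.65955847] [-0.01091063 -0.02870713  0.02772041] 6.15
```

View pics/m.png

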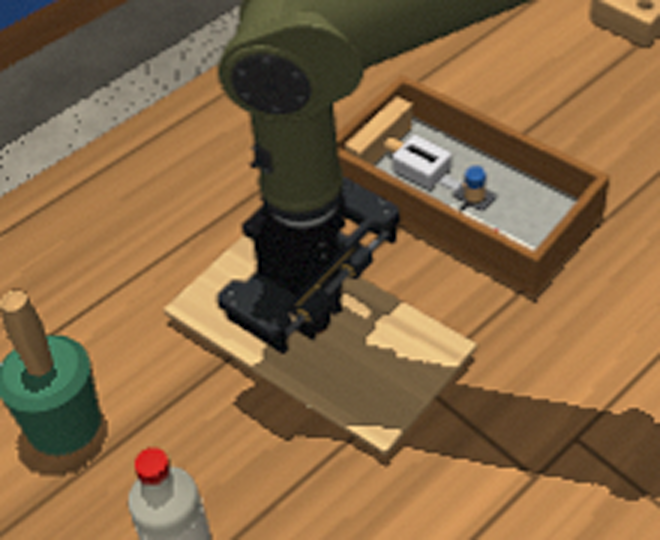

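The lid hangs level over clear bench, about 12 mm up. I'll lower it slowly until it touches.

Request:
send_rows(
  increments=[
    {"delta_rot":[0,0,0],"linear":[0,0,2],"gripper":1},
    {"delta_rot":[0,0,0],"linear":[0,0,4],"gripper":1},
    {"delta_rot":[0,0,0],"linear":[0,0,6],"gripper":1},
    {"delta_rot":[0,0,0],"linear":[0,0,7],"gripper":1},
    {"delta_rot":[0,0,0],"linear":[0,0,8],"gripper":1},
    {"delta_rot":[0,0,0],"linear":[0,0,9],"gripper":1},
    {"delta_rot":[0,0,0],"linear":[0,0,9.5],"gripper":1},
    {"delta_rot":[0,0,0],"linear":[0,0,10],"gripper":1},
    {"delta_rot":[0,0,0],"linear":[0,0,10],"gripper":1},
    {"delta_rot":[0,0,0],"linear":[0,0,10],"gripper":1},
  ],
)

```text
clock: 7.03
ee_pos: [0.5276, 0.2056, 0.0462]
eef_rot: [0.998, 0.071, 0.0, 0.0]
contact_force: [-2.9, -1.0, 5.7]
opening: 0.337
```

Request:
send_rows(
  increments=[
    {"delta_rot":[0,0,0],"linear":[0,0,0.5],"gripper":1},
    {"delta_rot":[0,0,0],"linear":[0,0,0.5],"gripper":1},
    {"delta_rot":[0,0,0],"linear":[0,0,1],"gripper":1},
    {"delta_rot":[0,0,0],"linear":[0,0,1],"gripper":1},
    {"delta_rot":[0,0,0],"linear":[0,0,1.5],"gripper":1},
    {"delta_rot":[0,0,0],"linear":[0,0,1.5],"gripper":1},
    {"delta_rot":[0,0,0],"linear":[0,0,2],"gripper":1},
    {"delta_rot":[0,0,0],"linear":[0,0,2],"gripper":1},
    {"delta_rot":[0,0,0],"linear":[0,0,2],"gripper":1},
    {"delta_rot":[0,0,0],"linear":[0,0,2],"gripper":1},
  ],
)

```text
clock: 7.87
ee_pos: [0.5276, 0.2056, 0.0461]
eef_rot: [0.998, 0.071, 0.0, 0.001]
contact_force: [-8.6, -3.9, 19.4]
opening: 0.334
```

In contact. I'll relieve the pressure, open, and retreat upwards.

Request:
send_rows(
  increments=[
    {"delta_rot":[0,0,0],"linear":[0,0,-1],"gripper":1},
    {"delta_rot":[0,0,0],"linear":[0,0,-2],"gripper":1},
    {"delta_rot":[0,0,0],"linear":[0,0,-2.5],"gripper":1},
    {"delta_rot":[0,0,0],"linear":[0,0,-2.5],"gripper":0.2},
    {"delta_rot":[0,0,0],"linear":[0,0,-2.5],"gripper":0},
    {"delta_rot":[0,0,0],"linear":[0,0,-2.5],"gripper":-0.3},
    {"delta_rot":[0,0,0],"linear":[0,0,-2.5],"gripper":-0.6},
    {"delta_rot":[0,0,0],"linear":[0,0,-2.5],"gripper":-0.6},
    {"delta_rot":[0,0,0],"linear":[0,0,-2.5],"gripper":-0.6},
    {"delta_rot":[0,0,0],"linear":[0,0,-2.5],"gripper":-0.6},
  ],
)

```text
clock: 8.7
ee_pos: [0.5276, 0.2056, 0.0459]
eef_rot: [0.998, 0.071, -0.0, 0.0]
contact_force: [0.6, 0.4, 0.3]
opening: 0.753
```

Request:
send_rows(
  increments=[
    {"delta_rot":[0,0,0],"linear":[0,0,-10],"gripper":-0.6},
    {"delta_rot":[0,0,0],"linear":[0,0,-30],"gripper":-0.6},
    {"delta_rot":[0,0,0],"linear":[0,0,-55],"gripper":-0.4},
    {"delta_rot":[0,0,0],"linear":[0,0,-85],"gripper":-0.4},
    {"delta_rot":[0,0,0],"linear":[0,0,-115],"gripper":-0.2},
    {"delta_rot":[0,0,0],"linear":[-30,0,-135],"gripper":-0.2},
    {"delta_rot":[0,0,0],"linear":[-60,0,-145],"gripper":-0.1},
    {"delta_rot":[0,0,0],"linear":[-70,0,-150],"gripper":-0.1},
    {"delta_rot":[0,0,0],"linear":[-70,0,-150],"gripper":-0.1},
    {"delta_rot":[0,0,0],"linear":[-70,0,-150],"gripper":-0.1},
  ],
)

```text
clock: 9.53
ee_pos: [0.4588, 0.1957, 0.1971]
eef_rot: [0.998, 0.071, 0.001, 0.001]
contact_force: [0.3, -1.0, -0.3]
opening: 0.558
```

```bash
python3 - <<'E'
from h import *
a=read_camera('top');b=read_camera('side')
cv2.imwrite('pics/n.png',np.vstack([cv2.resize(a['image'][130:250,180:340,::-1],None,fx=4,fy=4,interpolation=cv2.INTER_CUBIC)[:, :640]]))
save(b,'o.png',(160,270,190,310),5)
for p,n in((a,'top'),(b,'side')):
    print(n)
    for q in('handle','gauge','pointer','mark','lid','lid_knob','test_box'):
        for r in spotter.outline_of(p,q)[:2]:
            g=np.argwhere(r['region']);print(q,round(r['score'],2),r['position'],len(g),g.min(0),g.max(0),g.mean(0).round(1))
s=status.observe();print(s['opening'],s['ee_pos'],s['clock'])
E
```

```text
top
handle 0.54 [194.5, 265.5] 190 [182 261] [205 272] [195.3 266.5]
gauge 0.56 [196.8, 265.0] 196 [182 261] [204 272] [194.6 266.4]
gauge 0.37 [180.0, 186.4] 2579 [151 154] [246 213] [184.2 185.3]
pointer 0.27 [191.0, 267.2] 4756 [141 238] [241 297] [191.1 266.9]
lid 0.69 [180.7, 185.3] 2687 [150 154] [246 213] [184.4 185.1]
lid_knob 0.67 [176.9, 186.9] 2618 [150 154] [246 213] [184.  185.5]
test_box 0.65 [191.1, 268.0] 4904 [141 236] [242 297] [191.2 266.6]
side
handle 0.61 [213.1, 257.1] 136 [205 249] [218 264] [212.  257.2]
handle 0.36 [264.1, 204.6] 3775 [228 156] [302 257] [264.6 207.3]
gauge 0.46 [214.0, 255.8] 162 [205 246] [219 264] [212.2 256.4]
pointer 0.6 [212.8, 257.1] 141 [206 246] [218 263] [212.3 255.8]
lid 0.96 [263.4, 206.6] 3584 [229 156] [301 257] [264.8 207.1]
lid_knob 0.96 [264.4, 208.3] 3700 [228 156] [302 256] [264.3 206.8]
lid_knob 0.64 [152.2, 309.0] 403 [142 297] [164 323] [152.7 309.8]
test_box 0.9 [217.4, 265.3] 2761 [175 232] [248 303] [214.2 266.8]
test_box 0.55 [320.6, 156.2] 774 [300 143] [340 170] [321.3 156.3]
0.5490172977061029 [0.45830129 0.19580452 0.19602431] 10.3333
```

View pics/n.png

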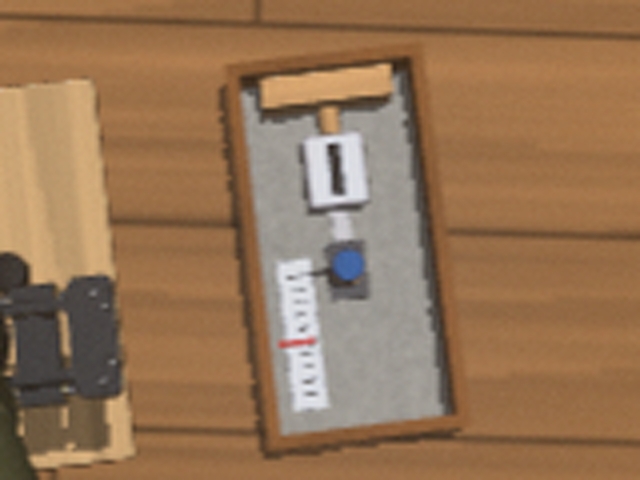

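View pics/o.png

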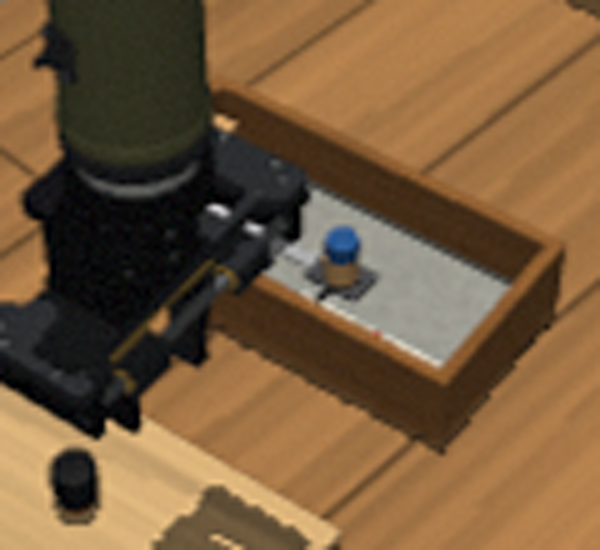

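The top crop shows the handle (blue) at (348,264), the pointer at about (310,273) and the red mark at (298,343), all on the 4x crop. The lid is flat on the bench. I'll measure the pull distance now.

```bash
python3 - <<'E'
from h import *
from scipy.optimize import least_squares
a=read_camera('top');im=a['image'].astype(float);im=im[130:250,230:310]
r,g,b=im[...,0],im[...,1],im[...,2]
def cen(w):
    yy,xx=np.mgrid[:w.shape[0],:w.shape[1]];return (xx*w).sum()/w.sum()+230,(yy*w).sum()/w.sum()+130
wr=np.clip(r-np.maximum(g,b)*1.0-70,0,None)*((r-b)>90); wr[:, 30:]=0
wr*= (g<110)&(abs(g-b)<60)
print('red px',(wr>0).sum(),np.argwhere(wr>0).min(0)+[130,230],np.argwhere(wr>0).max(0)+[130,230])
wb=np.clip(b-r-40,0,None)
yaws=[.139,.143]
ur,vr=cen(wr);ub,vb=cen(wb);M=atz(a,ur,vr,.0165);H=atz(a,ub,vb,.05)
P=atz(a,180+310/4-.4,130+273/4-.4,.0125)
print((ur,vr),(ub,vb),M,H,P)
# box corners
c=np.array([[228,68],[418,45],[465,425],[268,455]])/4+[179.6,129.6]
def f(x):
    L=np.array([[.145,.075],[.145,-.075],[-.145,-.075],[-.145,.075]]);R2=np.array([[np.cos(x[2]),-np.sin(x[2])],[np.sin(x[2]),np.cos(x[2])]])
    return np.c_[L@R2.T+x[:2],np.full(4,.06)]
q=least_squares(lambda x:(proj(a,f(x))-c).ravel(),[.558,-.046,.14]);print(q.x,q.fun.round(1))
for y in (.139,q.x[2]):
    e=np.array([np.cos(y),np.sin(y)]);n=np.array([-e[1],e[0]]);o=np.array([.558,-.0465])
    print('handle box',(H[:2]-o)@e,(H[:2]-o)@n,'mark',(M[:2]-o)@e,(M[:2]-o)@n,'pull H',(H-M)[:2]@e,'P',(P-M)[:2]@e,'Pbox',(P[:2]-o)@e)
print('tool to handle',tool([*H[:2],.042]),turn(.14+np.pi/2))
# profile along scale line
e=np.array([np.cos(.139),np.sin(.139)]);n=np.array([-e[1],e[0]])
for off in(.029,.034,.038):
    out=[]
    for d in np.arange(0,.09,.002):
        X=[*(H[:2]-e*d+n*off),.0125];u,v=proj(a,X)[0]
        px=cv2.remap(a['image'],np.float32([[u]]),np.float32([[v]]),cv2.INTER_LINEAR)[0,0];out.append((int(d*1000),int(px[0]),int(px[1])))
    print(off,out)
E
```

```text
red px 6 [215 250] [216 257]
(np.float64(254.3402489626556), np.float64(215.12448132780082)) (np.float64(266.7644305772231), np.float64(195.7711908476339)) [ 0.48747312 -0.01286426  0.0165    ] [ 0.5440628  -0.04786621  0.05      ] [ 0.5409144  -0.01989957  0.0125    ]
[ 0.55684534 -0.04420805  0.14325401] [-1.4 -0.4  0.7 -0.1  1.1  1.  -0.4 -0.5]
handle box -0.013992065197607196 0.0005780000351570988 mark -0.06518632704807759 0.04308301956682347 pull H 0.05119426185047039 P 0.05195107820207933 Pbox -0.013235248845998257
handle box -0.01398947978450254 0.000637516975246016 mark -0.06500246229099477 0.04335993202395535 pull H 0.05101298250649223 P 0.051889470203181465 Pbox -0.013112992087813299
tool to handle [ 50.61176615 253.30874278 154.05460442] 0.0756939311510223
0.029 [(0, 148, 147), (2, 186, 187), (4, 197, 198), (6, 193, 195), (8, 200, 202), (10, 206, 207), (12, 214, 214), (14, 212, 212), (16, 209, 210), (18, 208, 208), (20, 204, 205), (22, 204, 206), (24, 209, 212), (26, 209, 210), (28, 206, 206), (30, 198, 200), (32, 199, 201), (34, 203, 204), (36, 201, 202), (38, 205, 206), 
[... 1143 characters left out ...]
 (2, 188, 192), (4, 211, 213), (6, 217, 219), (8, 212, 214), (10, 183, 184), (12, 183, 185), (14, 217, 219), (16, 216, 219), (18, 204, 207), (20, 183, 185), (22, 202, 204), (24, 217, 219), (26, 212, 214), (28, 184, 185), (30, 167, 166), (32, 208, 209), (34, 219, 220), (36, 215, 217), (38, 196, 198), (40, 172, 172), (42, 155, 154), (44, 202, 202), (46, 219, 214), (48, 218, 201), (50, 207, 130), (52, 203, 121), (54, 204, 181), (56, 209, 203), (58, 193, 194), (60, 154, 154), (62, 189, 189), (64, 218, 219), (66, 213, 216), (68, 188, 190), (70, 176, 177), (72, 211, 212), (74, 219, 220), (76, 216, 217), (78, 202, 204), (80, 171, 170), (82, 146, 141), (84, 198, 199), (86, 214, 216), (88, 204, 204)]
```

Request:
send_rows(
  increments=[
    {"delta_rot":[0,0,0],"linear":[3,15,0],"gripper":-0.1},
    {"delta_rot":[0,0,0],"linear":[9,45,0],"gripper":-0.1},
    {"delta_rot":[0,0,0],"linear":[16,80,0],"gripper":-0.1},
    {"delta_rot":[0,0,0],"linear":[23,115,10],"gripper":-0.1},
    {"delta_rot":[0,0,0],"linear":[30,150,25],"gripper":-0.1},
    {"delta_rot":[0,0,0],"linear":[37,185,40],"gripper":-0.1},
    {"delta_rot":[0,0,0],"linear":[44,220,55],"gripper":-0.1},
    {"delta_rot":[0,0,0],"linear":[49,245,65],"gripper":-0.1},
    {"delta_rot":[0,0,0],"linear":[51,253,70],"gripper":-0.1},
    {"delta_rot":[0,0,0],"linear":[51,253,70],"gripper":-0.1},
  ],
)

```text
clock: 11.22
ee_pos: [0.5439, -0.0504, 0.1244]
eef_rot: [0.998, 0.068, -0.001, -0.0]
contact_force: [-0.7, 0.1, -0.6]
opening: 0.551
```

```bash
python3 - <<'E'
from h import *
for i in range(4):
    print(tool([.544,-.0475,.042]),turn(.14+np.pi/2),status.observe()['clock']);b=read_camera('side')
save(b,'q.png',(150,260,190,330),5)
s=status.observe();r=R.from_quat(s['eef_rot'])
print(s['opening'],proj(b,[s['ee_pos'],[.544,-.0475,.05]]))
E
```

```text
[ 0.7284133  -2.81684958 82.42351685] -0.20723035752382657 11.2167
[ 6.32129410e-02 -7.55766564e-02  8.34584877e+01] -0.020239883700526207 11.2667
[-0.50562256  1.49380445 84.19898643] 0.11774572164193842 11.3167
[-0.84793196  2.1999551  84.63311104] 0.21226599819311787 11.3667
0.5460299307135678 [[258.00207707 191.20643296]
 [258.34056825 207.23153968]]
```

View pics/q.png

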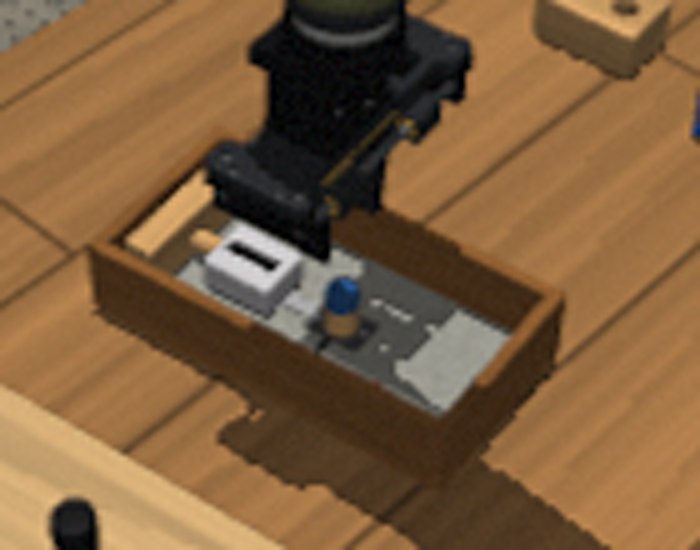

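Side view: the handle top is at (258.6,206), against a prediction of (258.3,207). The gripper is centred above it, so I'll descend.

Request:
send_rows(
  increments=[
    {"delta_rot":[0,0,0],"linear":[0,0,8],"gripper":-0.1},
    {"delta_rot":[0,0,0],"linear":[0,0,20],"gripper":-0.1},
    {"delta_rot":[0,0,0],"linear":[0,0,34],"gripper":-0.1},
    {"delta_rot":[0,0,0],"linear":[0,0,48],"gripper":-0.1},
    {"delta_rot":[0,0,0],"linear":[0,0,60],"gripper":-0.1},
    {"delta_rot":[0,0,0],"linear":[0,0,70],"gripper":-0.1},
    {"delta_rot":[0,0,0],"linear":[0,0,77],"gripper":-0.1},
    {"delta_rot":[0,0,0],"linear":[0,0,82],"gripper":-0.1},
    {"delta_rot":[0,0,0],"linear":[0,0,82],"gripper":-0.1},
    {"delta_rot":[0,0,0],"linear":[0,0,82],"gripper":-0.1},
  ],
)

```text
clock: 12.25
ee_pos: [0.5446, -0.0474, 0.0441]
eef_rot: [0.998, 0.071, 0.0, -0.0]
contact_force: [0.1, -0.2, 0.4]
opening: 0.549
```

```bash
python3 - <<'E'
from h import *
for i in range(5):
    s=status.observe();print(tool([.544,-.0475,.042]),turn(.14+np.pi/2),s['contact_force'],s['clock']);b=read_camera('side')
E
```

```text
[-0.56517868 -0.02484129  2.06090375] 0.0773618810037533 [ 0.10202582 -0.23790192  0.42486757] 12.25
[-0.85993831 -0.0932428   2.46385741] 0.0765054829906262 [-0.37285814 -0.17662639  0.06035688] 12.3
[-0.98288511 -0.19579627  2.6545203 ] 0.0696353696685037 [0.76776665 0.26338787 0.36516752] 12.35
[-1.00448394 -0.19939314  2.71887054] 0.07152812638463502 [0.29338397 0.50939017 1.10380168] 12.4
[-0.92551494 -0.23742358  2.70462421] 0.06815457366280953 [ 0.53974165 -0.23981079 -0.73691591] 12.45
```

Centred with no contact. I'll lower 2 mm more and close.

Request:
send_rows(
  increments=[
    {"delta_rot":[0,0,0],"linear":[0,0,1],"gripper":-0.1},
    {"delta_rot":[0,0,0],"linear":[0,0,2],"gripper":0},
    {"delta_rot":[0,0,0],"linear":[0,0,2],"gripper":0.1},
    {"delta_rot":[0,0,0],"linear":[0,0,2],"gripper":0.3},
    {"delta_rot":[0,0,0],"linear":[0,0,2],"gripper":0.5},
    {"delta_rot":[0,0,0],"linear":[0,0,2],"gripper":1},
    {"delta_rot":[0,0,0],"linear":[0,0,2],"gripper":1},
    {"delta_rot":[0,0,0],"linear":[0,0,2],"gripper":1},
    {"delta_rot":[0,0,0],"linear":[0,0,2],"gripper":1},
    {"delta_rot":[0,0,0],"linear":[0,0,2],"gripper":1},
  ],
)

```text
clock: 13.33
ee_pos: [0.5445, -0.0482, 0.0421]
eef_rot: [0.998, 0.07, 0.0, 0.0]
contact_force: [0.5, -3.8, 0.0]
opening: 0.266
```

```bash
python3 - <<'E'
from h import *
for i in range(4):
    s=status.observe();print(s['ee_pos'],tool([.544,-.0475,.042]),turn(.14+np.pi/2),s['contact_force'],s['opening'],s['clock']);b=read_camera('side')
r=R.from_quat(s['eef_rot']);print('pull dir in tool',r.inv().apply([-np.cos(.14),-np.sin(.14),0]))
E
```

```text
[ 0.54448389 -0.04816326  0.04205323] [-0.3859807  -0.72467046  0.05264024] 0.049590703617809595 [ 5.04250244e-01 -3.81005184e+00  1.58015018e-03] 0.2656203495224994 13.3333
[ 0.54451181 -0.04819468  0.04206072] [-0.40921408 -0.75970706  0.06006042] 0.04961047682093067 [ 0.60508163 -2.0267461  -0.70124487] 0.26757300049119737 13.3833
[ 0.54449559 -0.04818987  0.04205015] [-0.39386511 -0.75263127  0.04954784] 0.04626803234424415 [ 0.59707728 -3.32093059 -0.73092609] 0.2614603272683854 13.4333
[ 0.54448218 -0.04819063  0.04205035] [-0.38047565 -0.75151763  0.04971747] 0.04732939021829452 [ 0.73449106 -3.42486126 -0.48256522] 0.26629075771964844 13.4833
pull dir in tool [-9.99999657e-01 -8.26053330e-04 -6.50085454e-05]
```

Gripped (opening about 23 mm). Home TCP is (0.5445, -0.0482). I'll pull along tool −x.

Request:
send_rows(
  increments=[
    {"delta_rot":[0,0,0],"linear":[-1,0,0],"gripper":1},
    {"delta_rot":[0,0,0],"linear":[-4,0,0],"gripper":1},
    {"delta_rot":[0,0,0],"linear":[-8,0,0],"gripper":1},
    {"delta_rot":[0,0,0],"linear":[-13,0,0],"gripper":1},
    {"delta_rot":[0,0,0],"linear":[-18,0,0],"gripper":1},
    {"delta_rot":[0,0,0],"linear":[-23,0,0],"gripper":1},
    {"delta_rot":[0,0,0],"linear":[-28,0,0],"gripper":1},
    {"delta_rot":[0,0,0],"linear":[-33,0,0],"gripper":1},
    {"delta_rot":[0,0,0],"linear":[-37,0,0],"gripper":1},
    {"delta_rot":[0,0,0],"linear":[-40,0,0],"gripper":1},
  ],
)

```text
clock: 14.37
ee_pos: [0.5067, -0.0538, 0.0421]
eef_rot: [0.998, 0.07, 0.003, 0.0]
contact_force: [8.5, -5.0, -9.4]
opening: 0.269
```

Request:
send_rows(
  increments=[
    {"delta_rot":[0,0,0],"linear":[-3,0,0],"gripper":1},
    {"delta_rot":[0,0,0],"linear":[-5,0,0],"gripper":1},
    {"delta_rot":[0,0,0],"linear":[-7,0,0],"gripper":1},
    {"delta_rot":[0,0,0],"linear":[-8,0,0],"gripper":1},
    {"delta_rot":[0,0,0],"linear":[-9,0,0],"gripper":1},
    {"delta_rot":[0,0,0],"linear":[-10,0,0],"gripper":1},
    {"delta_rot":[0,0,0],"linear":[-10,0,0],"gripper":1},
    {"delta_rot":[0,0,0],"linear":[-10,0,0],"gripper":1},
    {"delta_rot":[0,0,0],"linear":[-10,0,0],"gripper":1},
    {"delta_rot":[0,0,0],"linear":[-10,0,0],"gripper":1},
  ],
)

```text
clock: 15.2
ee_pos: [0.4975, -0.0552, 0.0421]
eef_rot: [0.998, 0.07, 0.003, 0.0]
contact_force: [9.9, -4.7, -10.3]
opening: 0.261
```

```bash
python3 - <<'E'
from h import *
s=status.observe();e=np.array([np.cos(.14),np.sin(.14),0])
print(s['ee_pos'],'pull',(np.array([.54449,-.04819,.042])-s['ee_pos'])@e,'F',s['contact_force']@e,s['contact_force'],s['clock'])
a=read_camera('top');b=read_camera('side');s=status.observe();print('pull',(np.array([.54449,-.04819,.042])-s['ee_pos'])@e,'F',s['contact_force']@e)
A=cv2.resize(a['image'][150:240,225:305],None,fx=5,fy=5,interpolation=cv2.INTER_CUBIC)
B=cv2.resize(b['image'][180:270,225:305],None,fx=5,fy=5,interpolation=cv2.INTER_CUBIC)
cv2.imwrite('pics/r.png',np.hstack([A,B])[:,:,::-1])
E
```

```text
[ 0.49752426 -0.0551706   0.04212522] pull 0.04748032018491098 F 9.127159310835008 [  9.87785178  -4.68706417 -10.27579726] 15.2
pull 0.04747929907137525 F 8.042323787212942
```

View pics/r.png

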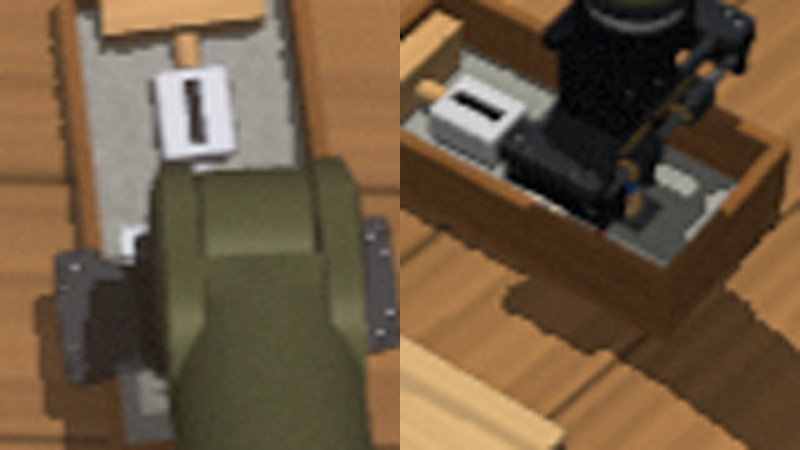

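The handle is still gripped; kinematics give a pull of 47.5 mm and the spring force is consistent with about 47 mm. I'll add 3.6 mm and hold for more than 2 s.

Request:
send_rows(
  increments=[
    {"delta_rot":[0,0,0],"linear":[-1,0,0],"gripper":1},
    {"delta_rot":[0,0,0],"linear":[-2,0,0],"gripper":1},
    {"delta_rot":[0,0,0],"linear":[-3,0,0],"gripper":1},
    {"delta_rot":[0,0,0],"linear":[-3.7,0,0],"gripper":1},
    {"delta_rot":[0,0,0],"linear":[-3.7,0,0],"gripper":1},
    {"delta_rot":[0,0,0],"linear":[-3.7,0,0],"gripper":1},
    {"delta_rot":[0,0,0],"linear":[-3.7,0,0],"gripper":1},
    {"delta_rot":[0,0,0],"linear":[-3.7,0,0],"gripper":1},
    {"delta_rot":[0,0,0],"linear":[-3.7,0,0],"gripper":1},
    {"delta_rot":[0,0,0],"linear":[-3.7,0,0],"gripper":1},
  ],
)

```text
clock: 16.13
ee_pos: [0.494, -0.0556, 0.0421]
eef_rot: [0.998, 0.071, 0.003, 0.0]
contact_force: [9.7, -3.9, -11.1]
opening: 0.267
```

```bash
python3 - <<'E'
from h import *
e=np.array([np.cos(.14),np.sin(.14),0]);b=read_camera('side');F=[]
for i in range(8):
    s=status.observe();F.append(s['contact_force']@e);read_camera('side')
print(s['ee_pos'],'pull',(np.array([.54449,-.04819,.042])-s['ee_pos'])@e,'F',np.mean(F),s['opening'],s['clock'])
# handle/mark in side picture
hs=spotter.outline_of(b,'handle')[:1]
print([(h['score'],h['position']) for h in hs])
d=(.051);x=np.array([.544,-.0475])-e[:2]*d
n=np.array([-e[1],e[0]])
print('predicted: handle top, mark',proj(b,[[*x,.05],[*(x+n*.043),.0165],[*(x+n*.029),.0125]]))
save(b,'u.png',(200,250,240,290),12)
E
```

```text
[ 0.49400153 -0.05564708  0.04213261] pull 0.051035078279596996 F 8.35517389291 0.2701564553524543 16.5333Traceback (most recent call last):
  File "<stdin>", line 7, in <module>
ValueError: only the last four pictures can be asked about
```

```bash
python3 - <<'E'
from h import *
b=read_camera('side');save(b,'u.png',(200,250,235,295),12)
e=np.array([np.cos(.14),np.sin(.14)]);n=np.array([-e[1],e[0]]);x=np.array([.544,-.0475])-e*.051
c=proj(b,[[*x,.05],[*(x+n*.043),.0165],[*(x+n*.029),.0125]]);print(c,(c-[235,200])*12)
E
```

```text
[[270.89765923 213.75626099]
 [263.33100577 228.31651915]
 [265.6810342  226.50769124]] [[430.77191079 165.07513189]
 [339.97206924 339.7982298 ]
 [368.17241044 318.09229483]]
```

View pics/u.png

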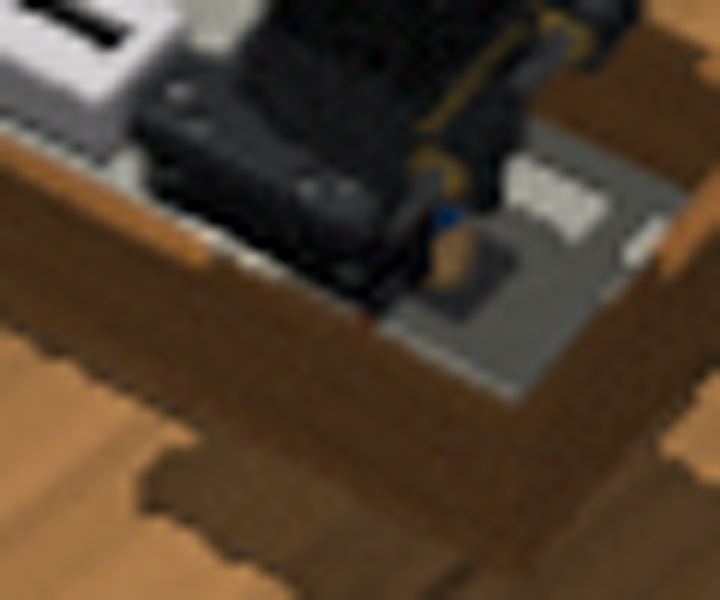

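The red marker, at (365,320) in the crop, sits right at the pointer's end. I'll hold here.

Request:
send_rows(
  increments=[
    {"delta_rot":[0,0,0],"linear":[0,0,0],"gripper":1},
    {"delta_rot":[0,0,0],"linear":[0,0,0],"gripper":1},
    {"delta_rot":[0,0,0],"linear":[0,0,0],"gripper":1},
    {"delta_rot":[0,0,0],"linear":[0,0,0],"gripper":1},
    {"delta_rot":[0,0,0],"linear":[0,0,0],"gripper":1},
    {"delta_rot":[0,0,0],"linear":[0,0,0],"gripper":1},
    {"delta_rot":[0,0,0],"linear":[0,0,0],"gripper":1},
    {"delta_rot":[0,0,0],"linear":[0,0,0],"gripper":1},
    {"delta_rot":[0,0,0],"linear":[0,0,0],"gripper":1},
    {"delta_rot":[0,0,0],"linear":[0,0,0],"gripper":1},
  ],
)

```text
clock: 17.47
ee_pos: [0.494, -0.0556, 0.0421]
eef_rot: [0.998, 0.071, 0.003, 0.0]
contact_force: [10.0, -4.5, -11.1]
opening: 0.269
```

Request:
send_rows(
  increments=[
    {"delta_rot":[0,0,0],"linear":[0,0,0],"gripper":1},
    {"delta_rot":[0,0,0],"linear":[0,0,0],"gripper":1},
    {"delta_rot":[0,0,0],"linear":[0,0,0],"gripper":1},
    {"delta_rot":[0,0,0],"linear":[0,0,0],"gripper":1},
    {"delta_rot":[0,0,0],"linear":[0,0,0],"gripper":1},
    {"delta_rot":[0,0,0],"linear":[0,0,0],"gripper":1},
    {"delta_rot":[0,0,0],"linear":[0,0,0],"gripper":1},
    {"delta_rot":[0,0,0],"linear":[0,0,0],"gripper":1},
    {"delta_rot":[0,0,0],"linear":[0,0,0],"gripper":1},
    {"delta_rot":[0,0,0],"linear":[0,0,0],"gripper":1},
  ],
)

```text
clock: 18.3
ee_pos: [0.494, -0.0557, 0.0421]
eef_rot: [0.998, 0.071, 0.003, 0.0]
contact_force: [9.2, -4.5, -10.4]
opening: 0.266
```

Request:
send_rows(
  increments=[
    {"delta_rot":[0,0,0],"linear":[0,0,0],"gripper":1},
    {"delta_rot":[0,0,0],"linear":[0,0,0],"gripper":1},
    {"delta_rot":[0,0,0],"linear":[0,0,0],"gripper":1},
    {"delta_rot":[0,0,0],"linear":[0,0,0],"gripper":1},
    {"delta_rot":[0,0,0],"linear":[1,0,0],"gripper":1},
    {"delta_rot":[0,0,0],"linear":[4,0,0],"gripper":1},
    {"delta_rot":[0,0,0],"linear":[8,0,0],"gripper":1},
    {"delta_rot":[0,0,0],"linear":[12,0,0],"gripper":1},
    {"delta_rot":[0,0,0],"linear":[16,0,0],"gripper":1},
    {"delta_rot":[0,0,0],"linear":[20,0,0],"gripper":1},
  ],
)

```text
clock: 19.13
ee_pos: [0.5131, -0.0528, 0.0421]
eef_rot: [0.998, 0.07, 0.002, 0.0]
contact_force: [7.3, -3.4, -6.2]
opening: 0.27
```

Request:
send_rows(
  increments=[
    {"delta_rot":[0,0,0],"linear":[4,0,0],"gripper":1},
    {"delta_rot":[0,0,0],"linear":[8,0,0],"gripper":1},
    {"delta_rot":[0,0,0],"linear":[12,0,0],"gripper":1},
    {"delta_rot":[0,0,0],"linear":[16,0,0],"gripper":1},
    {"delta_rot":[0,0,0],"linear":[20,0,0],"gripper":1},
    {"delta_rot":[0,0,0],"linear":[23,0,0],"gripper":1},
    {"delta_rot":[0,0,0],"linear":[26,0,0],"gripper":1},
    {"delta_rot":[0,0,0],"linear":[28,0,0],"gripper":1},
    {"delta_rot":[0,0,0],"linear":[30,0,0],"gripper":1},
    {"delta_rot":[0,0,0],"linear":[30,0,0],"gripper":1},
  ],
)

```text
clock: 19.97
ee_pos: [0.5418, -0.0485, 0.0421]
eef_rot: [0.998, 0.07, 0.001, 0.0]
contact_force: [3.6, -3.9, -2.2]
opening: 0.267
```

```bash
python3 - <<'E'
from h import *
e=np.array([np.cos(.14),np.sin(.14),0]);s=status.observe()
print(s['ee_pos'],'pull',(np.array([.54449,-.04819,.042])-s['ee_pos'])@e,'F',s['contact_force']@e,s['opening'],s['clock'])
E
```

```text
[ 0.54183962 -0.04853148  0.042077  ] pull 0.002672102402354746 F 3.017942266981443 0.26657116287868976 19.9667
```

Request:
send_rows(
  increments=[
    {"delta_rot":[0,0,0],"linear":[1,0,0],"gripper":1},
    {"delta_rot":[0,0,0],"linear":[2,0,0],"gripper":1},
    {"delta_rot":[0,0,0],"linear":[3,0,0],"gripper":1},
    {"delta_rot":[0,0,0],"linear":[3.5,0,0],"gripper":1},
    {"delta_rot":[0,0,0],"linear":[4,0,0],"gripper":1},
    {"delta_rot":[0,0,0],"linear":[4.3,0,0],"gripper":1},
    {"delta_rot":[0,0,0],"linear":[4.3,0,0],"gripper":1},
    {"delta_rot":[0,0,0],"linear":[4.3,0,0],"gripper":1},
    {"delta_rot":[0,0,0],"linear":[4.3,0,0],"gripper":1},
    {"delta_rot":[0,0,0],"linear":[4.3,0,0],"gripper":1},
  ],
)

```text
clock: 20.8
ee_pos: [0.5445, -0.0482, 0.0421]
eef_rot: [0.998, 0.07, -0.0, 0.0]
contact_force: [0.3, -5.8, -0.1]
opening: 0.266
```

```bash
python3 - <<'E'
from h import *
e=np.array([np.cos(.14),np.sin(.14),0])
for i in range(4):
    s=status.observe()
    print(s['ee_pos'],'pull',(np.array([.54449,-.04819,.042])-s['ee_pos'])@e,'F',s['contact_force']@e,s['opening'],s['clock']);read_camera('side')
E
```

```text
[ 0.54453778 -0.04817458  0.04206819] pull -4.9466664140147144e-05 F -0.4920963276809217 0.26600630266904546 20.8
[ 0.54451649 -0.04813232  0.0420739 ] pull -3.4275240197498684e-05 F -0.07106305094384442 0.26641916531919335 20.85
[ 0.54453817 -0.04813953  0.04206418] pull -5.4740598190024974e-05 F -0.708834155918023 0.2668693069083286 20.9
[ 0.544537   -0.04817938  0.04205482] pull -4.80179281710557e-05 F -0.5268598243779959 0.26741570147551347 20.95
```

The gauge is at zero: spring load is gone and it rests on the home stop. I'll release and retreat straight up.

Request:
send_rows(
  increments=[
    {"delta_rot":[0,0,0],"linear":[0,0,0],"gripper":0.4},
    {"delta_rot":[0,0,0],"linear":[0,0,0],"gripper":0.3},
    {"delta_rot":[0,0,0],"linear":[0,0,0],"gripper":0.1},
    {"delta_rot":[0,0,0],"linear":[0,0,0],"gripper":-0.1},
    {"delta_rot":[0,0,0],"linear":[0,0,0],"gripper":-0.1},
    {"delta_rot":[0,0,0],"linear":[0,0,0],"gripper":-0.1},
    {"delta_rot":[0,0,0],"linear":[0,0,-5],"gripper":-0.1},
    {"delta_rot":[0,0,0],"linear":[0,0,-15],"gripper":-0.1},
    {"delta_rot":[0,0,0],"linear":[0,0,-35],"gripper":-0.1},
    {"delta_rot":[0,0,0],"linear":[0,0,-60],"gripper":-0.1},
  ],
)

```text
clock: 21.83
ee_pos: [0.5439, -0.0472, 0.1021]
eef_rot: [0.997, 0.071, -0.001, -0.0]
contact_force: [1.2, 0.7, -0.2]
opening: 0.547
```

Request:
send_rows(
  increments=[
    {"delta_rot":[0,0,0],"linear":[0,0,-30],"gripper":-0.1},
    {"delta_rot":[0,0,0],"linear":[0,0,-60],"gripper":-0.1},
    {"delta_rot":[0,0,0],"linear":[0,20,-90],"gripper":-0.1},
    {"delta_rot":[0,0,0],"linear":[0,50,-110],"gripper":-0.1},
    {"delta_rot":[0,0,0],"linear":[0,85,-120],"gripper":-0.1},
    {"delta_rot":[0,0,0],"linear":[0,120,-120],"gripper":-0.1},
    {"delta_rot":[0,0,0],"linear":[0,155,-120],"gripper":-0.1},
    {"delta_rot":[0,0,0],"linear":[0,180,-120],"gripper":-0.1},
    {"delta_rot":[0,0,0],"linear":[0,190,-120],"gripper":-0.1},
    {"delta_rot":[0,0,0],"linear":[0,190,-120],"gripper":-0.1},
  ],
)

```text
clock: 22.67
ee_pos: [0.5713, -0.2388, 0.2223]
eef_rot: [0.998, 0.068, 0.0, 0.0]
contact_force: [-0.3, 0.9, 0.4]
opening: 0.551
```

```bash
python3 - <<'E'
from h import *
a=read_camera('top');b=read_camera('side')
im=a['image'][130:250,230:310].astype(float);w=np.clip(im[...,2]-im[...,0]-40,0,None);yy,xx=np.mgrid[:120,:80]
print('handle',atz(a,(xx*w).sum()/w.sum()+230,(yy*w).sum()/w.sum()+130,.05),status.observe()['contact_force'],status.observe()['clock'])
A=cv2.resize(a['image'][110:270,50:450],None,fx=2,fy=2);B=cv2.resize(b['image'][130:350,90:370],None,fx=2,fy=2)[:280*2//2]
save(a,'w.png',(130,270,60,420),2)
cv2.imwrite('pics/v.png',np.vstack([A,cv2.resize(b['image'][100:340,80:480],(480,280))[:, :480] if 0 else np.hstack([cv2.resize(b['image'][130:330,80:380],(420,280)),np.zeros((280,380,3),np.uint8)])])[:,:,::-1])
E
```

```text
handle [ 0.54402269 -0.04785318  0.05      ] [ 0.86349366  1.20936131 -0.34168938] 22.7667
```

View pics/v.png

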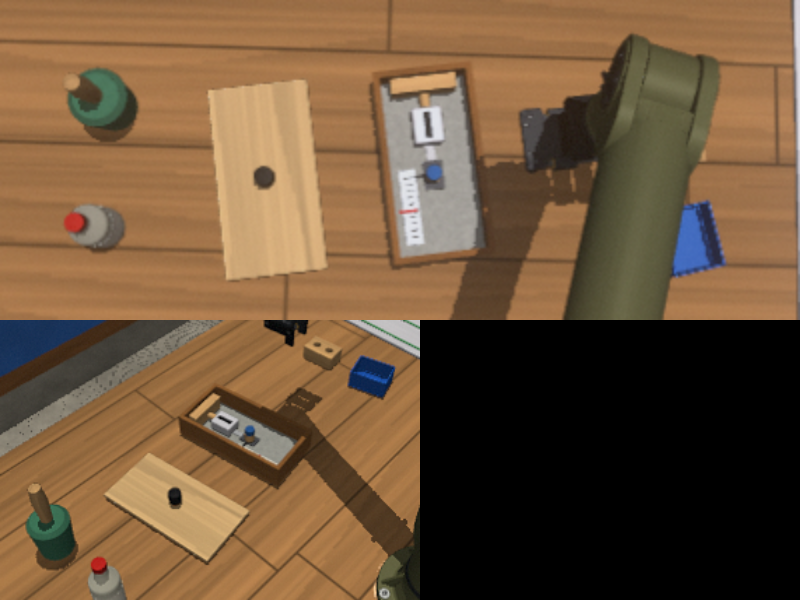

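The final view shows the lid flat with its knob up at (263,177), the handle back at zero at (433,173), the bystanders in place and the arm clear. I'll hand the job in.

```bash
python3 -c "
from station import job; print(job.finish_job())"
```

```text
the job is handed in; nothing more can be done
None
```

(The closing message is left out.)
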